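Ready the repaired egg cooker for its trial run

ROBOT

A 6-joint arm with a two-finger parallel gripper is mounted at the origin on the work surface. World frame = base frame: x ahead of the robot, y to its left, z up, the work surface at z = 0. Lengths are in m, angles in rad, forces in N, time in s.
With the tool pointing down it reaches from about 0.3 to 0.775 m from the base axis. Payload 14.6 kg.
Tool frame: the origin (TCP) lies midway between the tips of the shut fingers; the grasp point (between the pads) lies 19 mm behind it (ctrl.hold_point_z is the distance from the TCP to the grasp point, in m); z points along the fingers, x is the direction in which the jaws open and shut, and the axes are right-handed (so a half turn about z gives the same grasp; the last joint's range is limited). The gripper opens to 94 mm and grips with 3 to 60 N. Pads are 16 mm wide; open, the fingers measure 119 mm over their backs; the gripper's body (75 mm by 177 mm) begins 78 mm behind the grasp point.
Start: joints at [1.037, 0.3, 1.521, -0, 1.321, -0.067], TCP at [0.248, 0.491, 0.205] pointing down, gripper open.
Joint ranges: [-3.03, 3.03], [-0.79, 2.21], [0.23, 2.52], [-1.04, 4.18], [0, 3.07], [-2.55, 2.55]. Speed limits (rad/s): [2.22, 2.22, 2.57, 3.14, 3.14, 3.14].

INTERFACE

Orientations are given as [roll, pitch, yaw] about the fixed x, y, z axes, in that order (R = Rz(yaw) Ry(pitch) Rx(roll)).
In Python, from station import ctrl, viewer, ticket, nets gives the robot as it stands.
- The arm moves only by the tool carry_out, never from a script. Its argument "commands" is one flat list of numbers, 7 for each row, row after row: the closure, from -1 (fully open) to 1 (shut), so that 0 is half open, then the shift along the world's x, y, z in cm, then the turn, a rotation vector about the world's x, y, z in rad. In form: [gripper, tx, ty, tz, ax, ay, az, gripper, tx, ty, tz, ax, ay, az, ...]. A call has 1 to 12 rows; each row is the pose to reach, as a shift and turn from the pose measured when the call began; what a row does not reach only later rows make up. A row lasts 1/12 s, in which the tool goes at most 41.7 mm and 7.16 degrees, less where a joint would pass 70% of its speed; a pose out of reach is approached as far as the arm can. A call with a gripper value outside its range is refused whole. The fingers move at their own pace and stop on an object; "force" is the grip in N (left out, the last holds). Time passes only in rows, so rows that repeat a pose let the fingers close. It gives the time, the measured TCP pose, the force and the opening at its end, in the units of the state.
- ctrl.get_obs(): the state, without advancing time (a new reading comes with each control period).
- viewer.camera(name): name is "scene" or "top"; returns (picture, depth): 400x640x3 uint8, blue, green, red; 400x640 float32, m along the optical axis (not along the pixel's ray), 0 where there is no reading.
- viewer.camera_info(name): a dict with "fx", "fy", "cx", "cy" (pixels), "R" (3x3) and "t" (3): a world point X has camera coordinates R X + t. Camera axes: x right, y down, z forward; pixel columns grow to the right and rows downward; lengths in m; the calibration is good to about 2 mm. A picture is of the moment at which its call begins. camera_info takes no time and is no camera call.
- ticket.hand_in(): hands the job in, once; it reports no verdict.
Trained networks look in the newest picture that a camera, given by its name, has taken for a name from the list of things; names that differ only in an ending like _2 or _b are one class to them, and where a whole thing is asked for, a point or a joint stands for the part that bears it (a point fixed in the world has none). Each returns a list of dicts, best first, with "confidence" (0 to 1); they miss things now and then, are a little off and sometimes report something else, mostly with a low value. They report only what shows in the picture. A call takes as long as a camera call. They do not tell look-alikes from the thing itself.
- nets.silhouettes(camera, thing): "region" (400x640 bool, what is visible of it) and "extent" ([left, top, right, bottom] in pixels, round what is visible of it).
The state is a dict: "time_s": time; "qpos": joint angles; "joint_vel": joint speeds; "tau": joint torques, N m; "ee_pos": TCP position; "eef_rot": TCP orientation; "force": force on the tool from outside, world axes, zero at the start; "moment": the same for the moment, N m; "grip_width": finger opening in m.
Only numpy, scipy, OpenCV 4.12 (cv2) and the standard library are available. Lean on these libraries where they do the work, as an engineer would, in place of code of your own. Each camera call takes 0.05 s, during which the arm holds its last target. There are 200 camera calls.

TASK

Get the repaired egg cooker ready for its trial run: lift its lid off by the knob, stand it knob up in the middle of the square mat and let go, set the egg rack flat on the heating plate inside the rim and let go, then put the lid back so that it sits fully down around the rim. Once the lid is on and released, push the slide switch on the cooker's foot all the way to the left (seen from the robot). Put things down gently, without dropping them, and leave everything else on the table where it is.

Things in the scene. Friction and masses are not known exactly. Their poses are not given: they have to be found in the camera images.
- cooker: Egg cooker, fixed, grey plastic: round body, diameter 150, 50 high; on its flat top a steel heating plate (level with it) inside an upright steel rim, outer diameter 123, inner 117, 10 high. A control foot 30 high, 78 wide reaches 150 from the centre along its -x. Origin: centre of the underside; z up. Rack and lid both seat on the top, 50 above the origin.
- lid: Loose steel dome lid, open below, outer diameter 144, inner 136, 66 high without the knob. It starts on the cooker, its lower edge on the top outside the rim (6 play all round). Origin: centre of its lower edge; z up through the knob. Dome: full diameter up to 30, diameter 116 at 56, 56 at 66.
- lid_knob (a point): Point to grip in the lid's black round knob, on its axis, 90 above the lid's lower edge. The knob is 28 in diameter from 78 to 96, its top at 100, on a neck 18 in diameter.
- rack: Loose dark steel egg rack: disc 106 in diameter and 5 thick with three open egg cups 42 wide and up to 14 high, and an upright post in the middle with a round black grip. It starts on the table. Origin: centre of the disc's underside; z up. It fits inside the cooker's rim with 5 play all round.
- rack_grip (a point): Point to grip in the rack's round grip, on its axis, 41 above the rack's underside. The grip is 20 in diameter from 33 to 50, its top at 52; the post below is 10 in diameter.
- mat: Square grey felt mat, fixed to the table, 170 by 170, 4 thick. Origin: centre of its underside.
- switch (a joint): Slide switch on the control foot, m: 0 at the off end, 0.032 at the on end. It slides along the cooker's +y (to the left, seen from the robot), stays where it is left, and takes about 2 N.
- switch_tip (a point): Middle of the top of the switch's black paddle, 53 above the table. The paddle is 18 along the cooker's x, 12 along its y, and stands 22 above the control foot, from 31 to 53 above the table.
- tape: Bystander: small black roll of tape lying flat, diameter 42, height 18. Origin: centre of its underside.
- reel: Bystander: solder reel standing on end, diameter 40, height 34. Origin: centre of its underside.
- jar: Bystander: small amber jar, diameter 28, height 45. Origin: centre of its underside.
- capacitor: Bystander: bare aluminium can capacitor, diameter 26, height 40. Origin: centre of its underside.
- bottle: Bystander: clear water bottle, diameter 64, height 190. Origin: centre of its underside.
- tin: Bystander: open steel parts bowl, diameter 84, height 40. Origin: centre of its underside.
- mug: Bystander: white mug, diameter 76, height 85, handle to its +y. Origin: centre of its underside.
- screwdriver: Bystander: screwdriver lying flat along its x axis. Origin: centre of its underside.
Mind the look-alikes: they are no part of the job. Leave any yellow look-alike of the lid alone.

How it is judged:
On the way, in this order (a step that is already met when the one before it is completed fails the run):
1. the lid stands knob up on the mat (centre within 50 mm of the mat's centre), released and at rest (horizontal distance between lid and mat below 0.05 m and z of lid in the frame of mat between 0 and 0.012 m and angle between lid's own z axis and vertical below 0.1 rad and linear speed of lid below 0.02 m/s and angular speed of lid below 0.15 rad/s and contact force between the fingers and lid below 0.1 N), for 0.2 s.
2. the rack lies flat on the heating plate inside the rim, released and at rest, the lid still standing on the mat (horizontal distance between rack and cooker below 0.008 m and z of rack in the frame of cooker between 0.046 and 0.054 m and angle between rack's own z axis and vertical below 0.05 rad and linear speed of rack below 0.02 m/s and angular speed of rack below 0.15 rad/s and contact force between the fingers and rack below 0.1 N and horizontal distance between lid and mat below 0.05 m and z of lid in the frame of mat between 0 and 0.012 m and angle between lid's own z axis and vertical below 0.1 rad), for 0.2 s.
3. the lid sits fully down around the rim over the rack, released and at rest, the switch not yet moved on (below 15 mm) (horizontal distance between lid and cooker below 0.009 m and z of lid in the frame of cooker between 0.046 and 0.054 m and angle between each of lid, rack's own z axis and vertical below 0.05 rad and linear speed of lid below 0.02 m/s and angular speed of lid below 0.15 rad/s and contact force between the fingers and lid below 0.1 N and horizontal distance between rack and cooker below 0.008 m and z of rack in the frame of cooker between 0.046 and 0.054 m and value of joint switch below 0.015 m), for 0.2 s.
4. the switch is pushed all the way on (past 27 of 32 mm) (value of joint switch above 0.027 m), for 0.1 s.
At the end, for the whole second after the job is handed in: The rack lies flat on the plate inside the rim (within 8 mm of the cooker's axis), the lid sits fully down around the rim (within 9 mm); both at seat height within 4 mm, tilted under 0.05 rad; the switch is past 27 of 32 mm; all at rest, the lid released (horizontal distance between rack and cooker below 0.008 m and z of rack in the frame of cooker between 0.046 and 0.054 m and angle between each of rack, lid's own z axis and vertical below 0.05 rad and linear speed of each of rack, lid below 0.02 m/s and horizontal distance between lid and cooker below 0.009 m and z of lid in the frame of cooker between 0.046 and 0.054 m and angular speed of lid below 0.15 rad/s and contact force between the fingers and lid below 0.1 N and value of joint switch above 0.027 m and velocity of joint switch below 0.01 m/s); the robot touches nothing.
It fails at once if a bystander is moved by more than 30 mm (distance of any of tape, reel, jar, capacitor, bottle, tin, mug, screwdriver from where it was at the start of the episode above 0.03 m).
It fails at once if the lid is dropped or knocked: it moves faster than 0.6 m/s with no finger on it (linear speed of lid above 0.6 m/s and contact force between the fingers and lid below 0.05 N).
It fails at once if the rack is dropped or knocked: it moves faster than 0.6 m/s with no finger on it (linear speed of rack above 0.6 m/s and contact force between the fingers and rack below 0.05 N).
It also fails if it takes over 70 s, if anything falls off the work surface, if the arm or the gripper's body presses on something with over 40 N, if the wrist force passes 120 N, or if a joint passes its speed limit or range.

## Working session

There is one attempt and no reset: what is moved stays moved. The work goes in short steps, Python scripts to look and compute and a tool call to move; the robot and the scene stay as the last step left them, time stands still between calls to the robot, and variables do not carry over. Pictures are saved under pics/ and viewed, about 8 in all and at most 12, crops included, and the job is handed in when it is done.

Besides the shell and the picture viewer there is one more tool, called after ">>>" as a command line: name --argument value ..., lists and objects as JSON in quotes. carry_out: Moves the arm, as the interface text tells. Its arguments: {"type":"object","properties":{"commands":{"type":"array","items":{"type":"number"}},"force":{"type":"number"}},"required":["commands"]}

```bash
mkdir -p pics; cat > h.py <<'E'
import numpy as np, cv2
from station import ctrl, viewer, ticket, nets
def pts(cam, depth):
    i=viewer.camera_info(cam); v,u=np.mgrid[0:400,0:640]
    P=np.stack([(u-i["cx"])/i["fx"]*depth,(v-i["cy"])/i["fy"]*depth,depth],-1)
    W=(P-np.array(i["t"]).ravel())@np.array(i["R"]); W[depth<=0]=np.nan
    return W
E
python3 - <<'E'
from h import *
for c in ("top","scene"):
    im,d=viewer.camera(c); cv2.imwrite(f"pics/{c}0.png",im); W=pts(c,d); np.save(f"{c}0.npy",W)
    i=viewer.camera_info(c); print(c,"cam pos",np.round(-np.array(i["R"]).T@np.array(i["t"]).ravel(),3),i["fx"])
    for t in ("cooker","lid","rack","mat","switch","lid_knob","rack_grip"):
        for r in nets.silhouettes(c,t)[:3]:
            p=W[r["region"]]; p=p[~np.isnan(p[:,0])]
            print(t,round(r["confidence"],2),np.round(r["extent"]),np.round(np.median(p,0),3) if len(p) else 0,np.round(np.percentile(p,[2,98],axis=0),3).tolist() if len(p) else 0)
print(ctrl.get_obs())
E
```

```text
top cam pos [ 0.417 -0.006  1.249] 408.69227961986974
cooker 0.9 [279. 207. 321. 249.] [ 0.516 -0.009  0.031] [[0.472, -0.048, 0.024], [0.557, 0.049, 0.053]]
lid 0.84 [272. 168. 320. 215.] [0.611 0.013 0.109] [[0.552, -0.05, 0.071], [0.68, 0.077, 0.15]]
lid 0.59 [274. 254. 322. 304.] [0.358 0.009 0.059] [[0.293, -0.053, 0.031], [0.421, 0.072, 0.1]]
lid 0.25 [249. 174. 262. 182.] [0.664 0.144 0.043] [[0.655, 0.132, 0.017], [0.677, 0.155, 0.05]]
rack 0.87 [393. 206. 428. 236.] [ 0.53  -0.325  0.006] [[0.487, -0.375, 0.0], [0.578, -0.28, 0.052]]
mat 0.67 [179. 185. 240. 241.] [0.559 0.291 0.004] [[0.479, 0.209, -0.001], [0.642, 0.372, 0.009]]
mat 0.65 [245. 264. 261. 279.] [0.382 0.145 0.034] [[0.367, 0.126, 0.029], [0.399, 0.163, 0.039]]
switch 0.68 [395. 205. 425. 241.] [ 0.533 -0.326  0.006] [[0.486, -0.376, -0.0], [0.58, -0.281, 0.052]]
lid_knob 0.83 [274. 254. 324. 308.] [0.358 0.009 0.058] [[0.293, -0.055, 0.029], [0.421, 0.073, 0.1]]
lid_knob 0.66 [274. 167. 321. 213.] [0.611 0.011 0.109] [[0.552, -0.049, 0.07], [0.681, 0.074, 0.15]]
rack_grip 0.89 [391. 203. 425. 241.] [ 0.533 -
[... 989 characters left out ...]
, -0.0], [0.586, -0.28, 0.05]]
{'time_s': 0.8, 'qpos': array([ 1.03740504e+00,  2.99878984e-01,  1.52102226e+00,  2.91393018e-05,
        1.32069632e+00, -6.65693163e-02]), 'joint_vel': array([-2.54255817e-03,  1.81166522e-03,  2.73881305e-05, -4.58519450e-04,
       -8.79515491e-04, -5.67473289e-04]), 'tau': array([ 2.20010211e-04, -5.31617868e+01, -3.52912939e+01,  7.08729867e-02,
        2.12042819e-02, -9.31502342e-06]), 'ee_pos': array([0.24749971, 0.49114647, 0.20544769]), 'eef_rot': array([-3.14156416e+00,  3.02004597e-06,  1.10396714e+00]), 'force': array([0.00810825, 0.17902554, 0.40888079]), 'moment': array([-0.03037189, -0.02226445, -0.01481752]), 'grip_width': 0.0942147695528641}
```

```bash
python3 - <<'E'
import numpy as np,cv2
a=cv2.imread("pics/top0.png")[140:320,150:450]; cv2.imwrite("pics/topc.png",cv2.resize(a,(800,480),interpolation=cv2.INTER_CUBIC))
a=cv2.imread("pics/scene0.png")[110:390,230:470]; cv2.imwrite("pics/scenec.png",cv2.resize(a,(514,600),interpolation=cv2.INTER_CUBIC))
def mid(n,W,x,y,r,z0,z1):
    m=(np.hypot(W[...,0]-x,W[...,1]-y)<r)&(W[...,2]>z0)&(W[...,2]<z1); p=W[m]
    if len(p)<4: print(n,len(p)); return
    (c,rr)=cv2.minEnclosingCircle(p[:,:2].astype(np.float32)); print(n,len(p),"mean",p.mean(0).round(4),"circ",np.round(c,4),round(rr,4),"zmax",p[:,2].max().round(4))
for c in ("top","scene"):
    W=np.load(f"{c}0.npy"); print(c)
    mid("knob",W,.612,.012,.05,.135,.16); mid("liddome",W,.612,.012,.09,.075,.16); mid("yellowknob",W,.358,.009,.05,.085,.12)
    mid("grip",W,.53,-.327,.04,.035,.07); mid("rackdisc",W,.53,-.327,.065,.003,.03)
    mid("mat",W,.56,.29,.13,.0025,.007)
    mid("foot",W,.485,.012,.07,.024,.036); mid("switch",W,.485,.012,.07,.042,.058)
    m=(np.hypot(W[...,0]-.56,W[...,1]-.29)<.13)&(W[...,2]>.0025)&(W[...,2]<.009)
    print(cv2.minAreaRect((W[m][:,:2]*1000).astype(np.float32)))
    m=(np.hypot(W[...,0]-.485,W[...,1]-.012)<.07)&(W[...,2]>.024)&(W[...,2]<.036)
    print(cv2.minAreaRect((W[m][:,:2]*1000).astype(np.float32)))
# obstacles
W=np.load("top0.npy"); m=(W[...,2]>.012).astype(np.uint8)
n,l,s,ce=cv2.connectedComponentsWithStats(m)
for k in range(1,n):
    if s[k,4]>15: p=W[l==k]; print(s[k,:4],p.min(0).round(3),p.max(0).round(3))
E
```

```text
top
knob 80 mean [0.6175 0.0139 0.1491] circ [0.6185 0.014 ] 0.0137 zmax 0.1548
liddome 1888 mean [0.6132 0.0134 0.1071] circ [0.6185 0.0137] 0.072 zmax 0.1548
yellowknob 80 mean [0.357  0.0104 0.0993] circ [0.3569 0.0103] 0.0135 zmax 0.1049
grip 43 mean [ 0.5326 -0.327   0.0496] circ [ 0.5333 -0.3284] 0.0103 zmax 0.0561
rackdisc 798 mean [ 0.5323 -0.3278  0.0074] circ [ 0.5297 -0.3271] 0.0648 zmax 0.0198
mat 2245 mean [0.5599 0.2904 0.0044] circ [0.5599 0.2899] 0.1297 zmax 0.007
foot 615 mean [ 0.5062 -0.0069  0.03  ] circ [0.4854 0.012 ] 0.0691 zmax 0.0359
switch 77 mean [ 4.881e-01 -1.000e-04  4.930e-02] circ [0.4846 0.012 ] 0.0696 zmax 0.0571
((558.2407836914062, 290.6637878417969), (253.7810516357422, 253.15272521972656), 11.925288200378418)
((485.29180908203125, -7.500873565673828), (127.67910766601562, 92.33191680908203), 0.26201504468917847)
scene
knob 109 mean [0.6231 0.0177 0.1473] circ [0.6217 0.015 ] 0.0141 zmax 0.1531
liddome 2169 mean [0.631  0.0314 0.1065] circ [0.621  0.0149] 0.0727 zmax 0.1531
yellowknob 92 mean [0.3624 0.0129 0.0967] circ [0.3615 0.011 ] 0.0144 zmax
[... 956 characters left out ...]
9  0.012] [ 0.797 -0.16   0.089]
[208 134  28  26] [0.716 0.202 0.012] [0.797 0.285 0.046]
[250 171  10  11] [0.654 0.132 0.014] [0.681 0.156 0.05 ]
[347 171   9  10] [ 0.659 -0.16   0.014] [ 0.682 -0.136  0.046]
[473 175  87 112] [ 0.341 -0.744  0.012] [ 0.658 -0.512  0.119]
[ 79 187  43  58] [0.465 0.539 0.012] [0.635 0.661 0.047]
[405 212  15  12] [ 0.524 -0.358  0.013] [ 0.56  -0.314  0.056]
[274 256  50  50] [ 0.286 -0.062  0.026] [0.427 0.082 0.105]
[246 265  14  14] [0.364 0.126 0.028] [0.402 0.164 0.04 ]
[344 266  14  15] [ 0.356 -0.164  0.013] [ 0.397 -0.125  0.024]
[  0 308 143  92] [0.184 0.261 0.206] [0.317 0.565 0.571]
[260 363  84  37] [ 0.021 -0.118  0.012] [0.129 0.119 0.283]
```

View pics/topc.png

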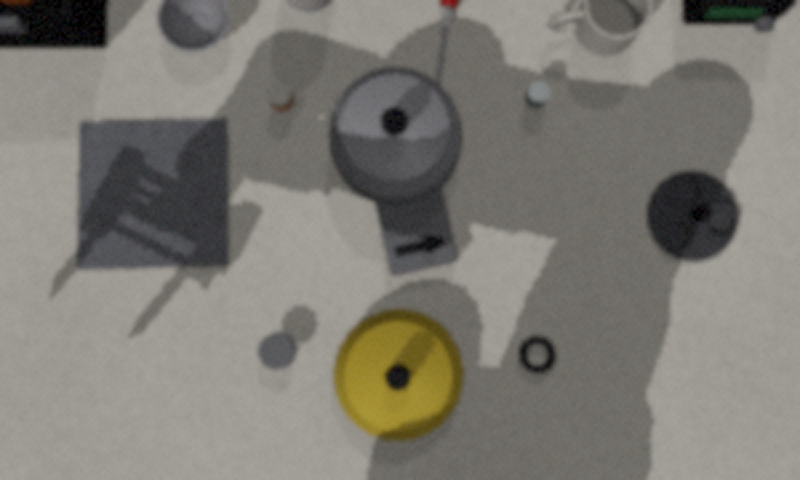

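View pics/scenec.png

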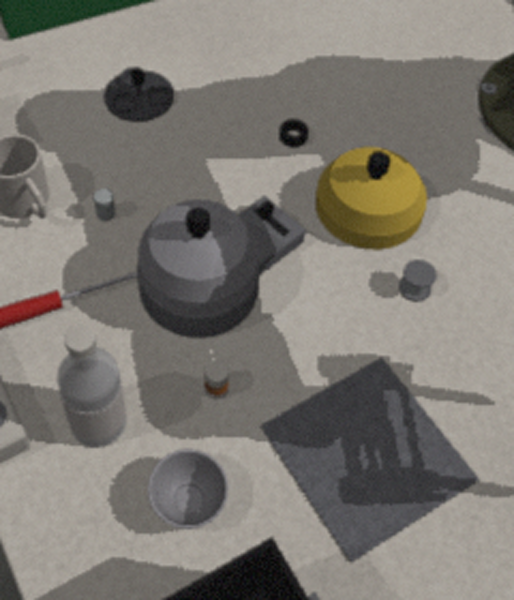

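The steel lid sits on the grey cooker (top crop 395,120; scene crop 198,260). The yellow look-alike is at (398,377) in the top crop and (370,195) in the scene crop. The steel one on the cooker fits the description, with its knob top at z = 0.150. The rack is at (693,215), and the mat centre at (153,193). The knob is at about (0.620, 0.0145), the average of the two cameras.

>>> carry_out --commands '[-1,37.2,-47.6,0,0,0,0,-1,37.2,-47.6,0,0,0,0,-1,37.2,-47.6,0,0,0,0,-1,37.2,-47.6,0,0,0,0,-1,37.2,-47.6,0,0,0,0,-1,37.2,-47.6,0,0,0,0,-1,37.2,-47.6,0,0,0,0,-1,37.2,-47.6,0,0,0,0,-1,37.2,-47.6,0,0,0,0,-1,37.2,-47.6,0,0,0,0,-1,37.2,-47.6,0,0,0,0,-1,37.2,-47.6,0,0,0,0]' --force 25

```text
time_s: 1.8
ee_pos: [0.5564, 0.0952, 0.2056]
eef_rot: [3.141, -0.0, 1.104]
force: [0.9, 0.8, 0.3]
grip_width: 0.094
```

>>> carry_out --commands '[-1,6.4,-8.1,0,0,0,0,-1,6.4,-8.1,0,0,0,0,-1,6.4,-8.1,0,0,0,0,-1,6.4,-8.1,0,0,0,0,-1,6.4,-8.1,-2.5,0,0,0,-1,6.4,-8.1,-5,0,0,0,-1,6.4,-8.1,-7,0,0,0,-1,6.4,-8.1,-8.4,0,0,0,-1,6.4,-8.1,-8.4,0,0,0,-1,6.4,-8.1,-8.4,0,0,0]'

```text
time_s: 2.63
ee_pos: [0.6201, 0.0146, 0.1216]
eef_rot: [-3.141, 0.0, 1.104]
force: [0.7, -0.3, 0.1]
grip_width: 0.0941
```

>>> carry_out --commands '[1,0,0,0,0,0,0,1,0,0,0,0,0,0,1,0,0,0,0,0,0,1,0,0,0,0,0,0,1,0,0,0,0,0,0,1,0,0,0,0,0,0,1,0,0,0,0,0,0,1,0,0,0,0,0,0]'

```text
time_s: 3.3
ee_pos: [0.6201, 0.0146, 0.1216]
eef_rot: [-3.141, 0.0, 1.104]
force: [-0.3, -0.4, -0.2]
grip_width: 0.0441
```

>>> carry_out --commands '[1,0,0,0,0,0,0,1,0,0,0,0,0,0,1,0,0,0,0,0,0,1,0,0,0,0,0,0,1,0,0,0,0,0,0,1,0,0,0.5,0,0,0,1,0,0,1,0,0,0,1,0,0,1.5,0,0,0,1,0,0,2.5,0,0,0,1,0,0,4,0,0,0,1,0,0,4,0,0,0]'

```text
time_s: 4.22
ee_pos: [0.6212, 0.0146, 0.1652]
eef_rot: [3.138, -0.002, 1.104]
force: [0.3, 0.3, -0.5]
grip_width: 0.0271
```

>>> carry_out --commands '[1,0,0,1.5,0,0,0,1,0,0,3,0,0,0,1,0,0,4.5,0,0,0,1,0,0,6,0,0,0,1,0,0,6,0,0,0,1,0,0,6,0,0,0]'

```text
time_s: 4.72
ee_pos: [0.6214, 0.0146, 0.2253]
eef_rot: [3.137, -0.002, 1.104]
force: [-0.5, -0.1, -1.9]
grip_width: 0.0274
```

```bash
python3 - <<'E'
from h import *
im,d=viewer.camera("scene"); cv2.imwrite("pics/s1.png",cv2.resize(im[80:320,200:480],(700,600))); W=pts("scene",d); np.save("s1.npy",W)
print(ctrl.get_obs()["force"],ctrl.get_obs()["ee_pos"])
E
```

```text
[ 0.82527691 -0.02583001 -3.29753811] [0.62103297 0.01462636 0.22432475]
```

View pics/s1.png

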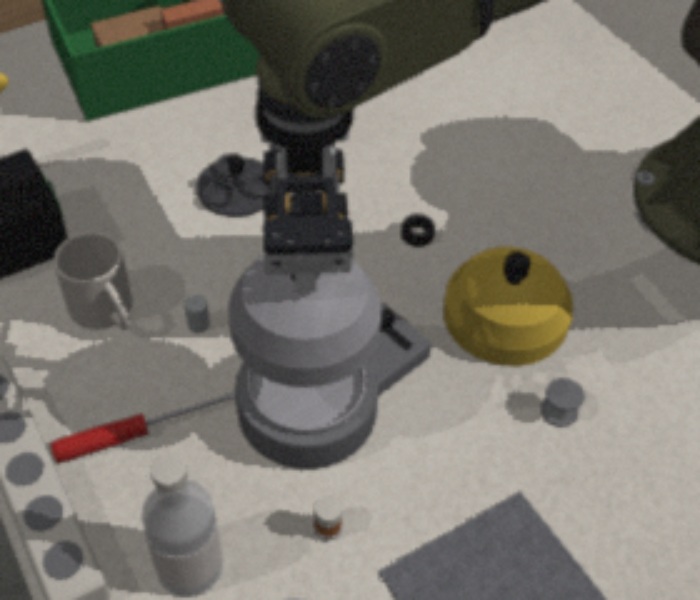

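The lid hangs level from the gripper (scene picture 305,310), and the rim and plate are exposed below it (305,400). Moving it over the mat.

>>> carry_out --commands '[1,-0.3,1.3,0,0,0,0,1,-0.9,4,0,0,0,0,1,-1.6,7.2,0,0,0,0,1,-2.3,10.5,0,0,0,0,1,-3,13.8,0,0,0,0,1,-3.8,17.1,0,0,0,0,1,-4.5,20.4,0,0,0,0,1,-5.2,23.7,0,0,0,0,1,-5.8,26.2,0,0,0,0,1,-6.1,27.6,0,0,0,0,1,-6.1,27.6,0,0,0,0,1,-6.1,27.6,0,0,0,0]'

```text
time_s: 5.77
ee_pos: [0.5597, 0.2908, 0.2235]
eef_rot: [3.139, -0.001, 1.105]
force: [0.1, -0.6, -1.7]
grip_width: 0.0272
```

```bash
python3 - <<'E'
from h import *
im,d=viewer.camera("top"); cv2.imwrite("pics/t1.png",cv2.resize(im[140:320,150:450],(800,480))); T=pts("top",d); np.save("t1.npy",T)
im,d=viewer.camera("scene"); S=pts("scene",d); np.save("s2.npy",S)
print(ctrl.get_obs()["force"],ctrl.get_obs()["ee_pos"],ctrl.get_obs()["eef_rot"])
cx,cy=.62,.0145
for n,W in (("top",T),("scene",S)):
    # fit cooker rim / body top
    r=np.hypot(W[...,0]-cx,W[...,1]-cy); z=W[...,2]
    for nm,m in (("rim",(r<.075)&(z>.0565)&(z<.066)),("body",(r<.085)&(z>.045)&(z<.0565)),("plate",(r<.05)&(z>.04)&(z<.06)),("lidheld",(np.hypot(W[...,0]-.56,W[...,1]-.29)<.1)&(z>.14)&(z<.185))):
        p=W[m]
        if len(p)<5: print(n,nm,len(p)); continue
        A=np.c_[2*p[:,:2],np.ones(len(p))]; s=np.linalg.lstsq(A,(p[:,:2]**2).sum(1),rcond=None)[0]
        c,rr=cv2.minEnclosingCircle(p[:,:2].astype(np.float32))
        print(n,nm,len(p),"fit",s[:2].round(4),np.sqrt(s[2]+s[0]**2+s[1]**2).round(4),"circ",np.round(c,4),round(rr,4),"z",np.median(p[:,2]).round(4),p[:,2].min().round(4))
    # foot & switch
    m=(r>.085)&(r<.165)&(W[...,0]<.55)&(z>.024)&(z<.037)&(np.abs(W[...,1])<.08)
    q=cv2.minAreaRect((W[m][:,:2]*1000).astype(np.float32)); print(n,"foot",q,W[m].mean(0).round(4))
    m=(r>.085)&(r<.165)&(W[...,0]<.56)&(z>.04)&(z<.062)&(np.abs(W[...,1])<.08); p=W[m]
    print(n,"switch",len(p),p.mean(0).round(4),p.min(0).round(4),p.max(0).round(4), cv2.minAreaRect((p[:,:2]*1000).astype(np.float32)))
E
```

```text
[ 0.38099319 -0.09294349 -2.2457333 ] [0.56026183 0.28960895 0.22392722] [ 3.13871121e+00 -9.82300270e-04  1.10328498e+00]
top rim 142 fit [0.6183 0.0141] 0.0586 circ [0.6141 0.0179] 0.0669 z 0.0596 0.0566
top body 1769 fit [0.6181 0.0134] 0.0519 circ [0.6185 0.0135] 0.075 z 0.0505 0.045
top plate 876 fit [0.6199 0.0144] 0.0353 circ [0.62   0.0145] 0.05 z 0.0507 0.0428
top lidheld 176 fit [0.5596 0.2911] 0.0708 circ [0.5603 0.2869] 0.0715 z 0.1755 0.1492
top foot ((507.40557861328125, -10.91531753540039), (71.48072814941406, 77.9060287475586), 12.841941833496094) [ 0.5063 -0.0104  0.0299]
top switch 26 [ 0.4987 -0.0242  0.0525] [ 0.4908 -0.0294  0.0413] [ 0.5084 -0.0175  0.0576] ((499.0544128417969, -24.201353073120117), (17.10486602783203, 11.234467506408691), 13.625267028808594)
scene rim 209 fit [0.6218 0.014 ] 0.0596 circ [0.6218 0.0137] 0.0626 z 0.0597 0.0565
scene body 1961 fit [0.6241 0.0178] 0.0519 circ [0.622  0.0133] 0.0759 z 0.0509 0.045
scene plate 964 fit [0.6199 0.0146] 0.0354 circ [0.6199 0.0145] 0.0499 z 0.0511 0.045
scene lidheld 549 fit [0.5625 0.2905] 0.0712 circ [0.5637 0.2913] 0.0717 z 0.1719 0.1509
scene foot ((509.57855224609375, -10.608837127685547), (72.2298583984375, 77.94576263427734), 12.462576866149902) [ 0.5095 -0.0062  0.0304]
scene switch 40 [ 0.503  -0.0224  0.0504] [ 0.4922 -0.0321  0.0405] [ 0.5111 -0.0163  0.0589] ((502.2297668457031, -23.825908660888672), (19.25302505493164, 11.845732688903809), 19.180889129638672)
```

View pics/t1.png

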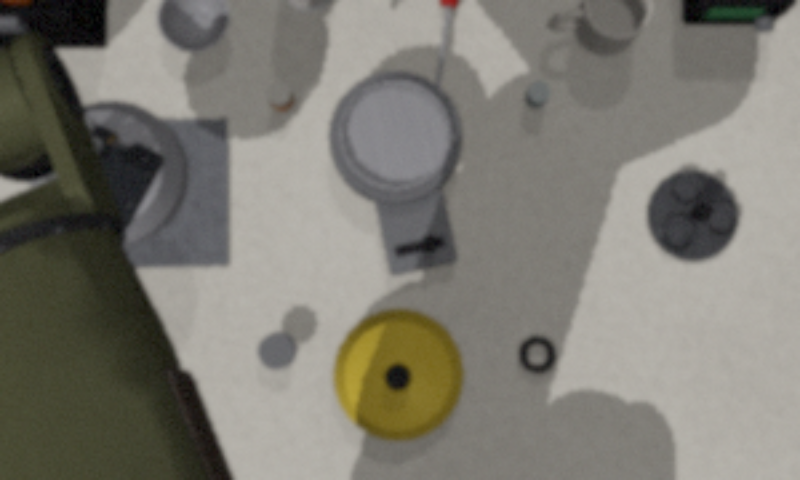

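>>> carry_out --commands '[1,0,0.1,-1.5,0,0,0,1,0,0.1,-4,0,0,0,1,0,0.1,-7,0,0,0,1,0,0.1,-9.5,0,0,0,1,0,0.1,-11.5,0,0,0,1,0,0.1,-13,0,0,0,1,0,0.1,-13.5,0,0,0,1,0,0.1,-13.8,0,0,0,1,0,0.1,-14,0,0,0,1,0,0.1,-14.2,0,0,0,1,0,0.1,-14.4,0,0,0]'

```text
time_s: 6.78
ee_pos: [0.5608, 0.2906, 0.0808]
eef_rot: [3.138, -0.002, 1.103]
force: [-0.1, -0.7, -1.8]
grip_width: 0.0272
```

>>> carry_out --commands '[1,0,0,-0.1,0,0,0,1,0,0,-0.2,0,0,0,1,0,0,-0.3,0,0,0,1,0,0,-0.3,0,0,0,1,0,0,-0.3,0,0,0]'

```text
time_s: 7.2
ee_pos: [0.5608, 0.2906, 0.0779]
eef_rot: [3.138, -0.002, 1.103]
force: [0.5, -0.3, -2.5]
grip_width: 0.0273
```

Not down yet; about 2 mm remains.

>>> carry_out --commands '[1,0,0,-0.1,0,0,0,1,0,0,-0.2,0,0,0,1,0,0,-0.2,0,0,0,1,0,0,-0.2,0,0,0]'

```text
time_s: 7.53
ee_pos: [0.5607, 0.2906, 0.0758]
eef_rot: [3.138, -0.002, 1.103]
force: [-0.6, 0.2, -2.0]
grip_width: 0.0273
```

>>> carry_out --commands '[1,0,0,-0.05,0,0,0,1,0,0,-0.1,0,0,0,1,0,0,-0.1,0,0,0]'

```text
time_s: 7.78
ee_pos: [0.561, 0.2907, 0.0756]
eef_rot: [3.137, -0.003, 1.103]
force: [-0.1, -0.1, 5.1]
grip_width: 0.0273
```

>>> carry_out --commands '[-0.2,0,0,0,0,0,0,-0.2,0,0,0,0,0,0,-0.2,0,0,0,0,0,0,-0.2,0,0,0,0,0,0,-0.2,0,0,0,0,0,0,-0.2,0,0,0,0,0,0,-0.2,0,0,2,0,0,0,-0.2,0,0,5,0,0,0,-0.2,0,0,9,0,0,0,-0.2,0,-2,12,0,0,0,-0.2,0,-5,12.5,0,0,0]'

```text
time_s: 8.7
ee_pos: [0.5622, 0.2424, 0.2065]
eef_rot: [3.132, -0.009, 1.106]
force: [0.8, -0.1, 0.8]
grip_width: 0.0564
```

```bash
python3 - <<'E'
from h import *
def circ(p): return [np.round(x,4) for x in cv2.minEnclosingCircle(p[:,:2].astype(np.float32))]
for n in ("top","scene"):
    im,d=viewer.camera(n); W=pts(n,d)
    for nm,x,y,r,a,b in (("lidknob",.56,.29,.03,.09,.115),("lid",.56,.29,.09,.02,.115),("grip",.534,-.328,.03,.035,.065)):
        m=(np.hypot(W[...,0]-x,W[...,1]-y)<r)&(W[...,2]>a)&(W[...,2]<b); print(n,nm,m.sum(),circ(W[m]) if m.sum()>4 else "",W[m][:,2].max() if m.sum() else "")
    # disc of the rack (5 mm high): use silhouette
    for s in nets.silhouettes(n,"rack")[:1]:
        p=W[s["region"]&(W[...,2]>.0025)&(W[...,2]<.0095)&(np.hypot(W[...,0]-.533,W[...,1]+.328)<.075)]
        print(n,"disc",len(p),p.mean(0).round(4),cv2.fitEllipse((p[cv2.convexHull((p[:,:2]).astype(np.float32),returnPoints=False).ravel()][:,:2]*1000).astype(np.float32)))
print(ctrl.get_obs()["ee_pos"],ctrl.get_obs()["time_s"])
E
```

```text
top lidknob 0  
top lid 76 [array([0.5597, 0.2896]), np.float64(0.0704)] 0.06779285219545429
top grip 42 [array([ 0.5335, -0.3286]), np.float64(0.0109)] 0.056021160511562855
top disc 604 [ 0.5324 -0.3263  0.0058] ((532.8648681640625, -328.57537841796875), (104.43354034423828, 105.37785339355469), 172.2307586669922)
scene lidknob 147 [array([0.5635, 0.292 ]), np.float64(0.0144)] 0.10842093352008374
scene lid 3116 [array([0.5637, 0.2919]), np.float64(0.072)] 0.10842093352008374
scene grip 41 [array([ 0.5356, -0.3287]), np.float64(0.0108)] 0.05661805051731525
scene disc 412 [ 0.5396 -0.3205  0.006 ] ((537.1646728515625, -326.4992980957031), (102.51370239257812, 105.03582000732422), 110.89006805419922)
[0.56102937 0.24037495 0.20066178] 8.9
```

Lid released and standing on the mat at about (0.5615, 0.291). Next is the rack grip at (0.535, -0.328).

>>> carry_out --commands '[-0.2,-2.6,-56.8,0,0,0,0,-0.2,-2.6,-56.8,0,0,0,0,-0.2,-2.6,-56.8,0,0,0,0,-0.2,-2.6,-56.8,0,0,0,0,-0.2,-2.6,-56.8,0,0,0,0,-0.2,-2.6,-56.8,0,0,0,0,-0.2,-2.6,-56.8,0,0,0,0,-0.2,-2.6,-56.8,0,0,0,0,-0.2,-2.6,-56.8,0,0,0,0,-0.2,-2.6,-56.8,0,0,0,0,-0.2,-2.6,-56.8,0,0,0,0,-0.2,-2.6,-56.8,0,0,0,0]'

```text
time_s: 9.9
ee_pos: [0.5381, -0.2599, 0.1998]
eef_rot: [3.138, -0.003, 1.103]
force: [0.7, -0.6, 0.7]
grip_width: 0.0564
```

>>> carry_out --commands '[-0.2,0,0,0,0,0,0]'

```text
time_s: 9.98
ee_pos: [0.5373, -0.2651, 0.1984]
eef_rot: [3.14, -0.003, 1.099]
force: [-1.0, 0.4, -0.0]
grip_width: 0.0564
```

>>> carry_out --commands '[-0.2,-0.2,-6.3,0,0,0,0,-0.2,-0.2,-6.3,-1,0,0,0,-0.2,-0.2,-6.3,-4,0,0,0,-0.2,-0.2,-6.3,-8,0,0,0,-0.2,-0.2,-6.3,-11,0,0,0,-0.2,-0.2,-6.3,-13.5,0,0,0,-0.2,-0.2,-6.3,-15.5,0,0,0,-0.2,-0.2,-6.3,-17,0,0,0,-0.2,-0.2,-6.3,-17.6,0,0,0,-0.2,-0.2,-6.3,-17.6,0,0,0,-0.2,-0.2,-6.3,-17.6,0,0,0]'

```text
time_s: 10.9
ee_pos: [0.5358, -0.3277, 0.0226]
eef_rot: [3.14, -0.003, 1.099]
force: [-0.0, 0.1, 1.1]
grip_width: 0.0566
```

>>> carry_out --commands '[1,0,0,0,0,0,0,1,0,0,0,0,0,0,1,0,0,0,0,0,0,1,0,0,0,0,0,0,1,0,0,0,0,0,0,1,0,0,0,0,0,0,1,0,0,0,0,0,0,1,0,0,0,0,0,0]'

```text
time_s: 11.57
ee_pos: [0.5358, -0.3278, 0.0229]
eef_rot: [3.139, -0.002, 1.099]
force: [-0.4, -0.9, 2.3]
grip_width: 0.0192
```

>>> carry_out --commands '[1,0,0,0.5,0,0,0,1,0,0,1.5,0,0,0,1,0,0,3,0,0,0,1,0,0,5,0,0,0,1,0,0,7.5,0,0,0,1,0,0,10,0,0,0,1,0,0,12,0,0,0,1,0,0,13,0,0,0,1,0,0,13,0,0,0]'

```text
time_s: 12.32
ee_pos: [0.5365, -0.3283, 0.1557]
eef_rot: [3.135, -0.002, 1.099]
force: [0.3, -0.8, -1.5]
grip_width: 0.0191
```

>>> carry_out --commands '[1,0.3,1.4,0,0,0,0,1,0.9,4,0,0,0,0,1,1.7,7,0,0,0,0,1,2.5,10.2,0,0,0,0,1,3.4,13.6,0,0,0,0,1,4.2,17,0,0,0,0,1,5,20.4,0,0,0,0,1,5.8,23.8,0,0,0,0,1,6.6,27,0,0,0,0,1,7.3,30,0,0,0,0,1,8,32.5,0,0,0,0,1,8.4,34.1,0,0,0,0]'

```text
time_s: 13.32
ee_pos: [0.62, 0.0162, 0.154]
eef_rot: [3.138, -0.001, 1.101]
force: [-0.8, 0.1, 0.1]
grip_width: 0.019
```

>>> carry_out --commands '[1,0,0,0,0,0,0,1,0,0,0,0,0,0]'

```text
time_s: 13.48
ee_pos: [0.6192, 0.0176, 0.1523]
eef_rot: [3.14, -0.0, 1.104]
force: [-0.3, -0.2, -1.3]
grip_width: 0.019
```

```bash
python3 - <<'E'
from h import *
im,d=viewer.camera("scene"); cv2.imwrite("pics/s3.png",cv2.resize(im[130:310,220:460],(800,600))); S=pts("scene",d)
im2,d=viewer.camera("top"); T=pts("top",d)
o=ctrl.get_obs(); print(o["ee_pos"],o["eef_rot"],o["force"])
x,y,z=o["ee_pos"]
for W in (T,S):
    m=(np.hypot(W[...,0]-x,W[...,1]-y)<.075)&(np.abs(W[...,2]-(z-.0205))<.01); p=W[m]; print(m.sum())
    if m.sum()>20:
        q=p[cv2.convexHull(p[:,:2].astype(np.float32),returnPoints=False).ravel()]
        print(cv2.minEnclosingCircle(p[:,:2].astype(np.float32)))
        g=p[np.abs(p[:,2]-(z-.018))<.004]; A=np.c_[g[:,:2]-[x,y],np.ones(len(g))]; print("plane",np.linalg.lstsq(A,g[:,2],rcond=None)[0].round(4))
E
```

```text
[0.6194676  0.01577878 0.15311946] [ 3.13893632e+00 -5.52413132e-04  1.10130194e+00] [-0.07018988 -0.23463628 -1.18229762]
15
714
((0.6208035945892334, 0.019335780292749405), 0.05337638035416603)
plane [-0.0048 -0.0104  0.1353]
```

View pics/s3.png

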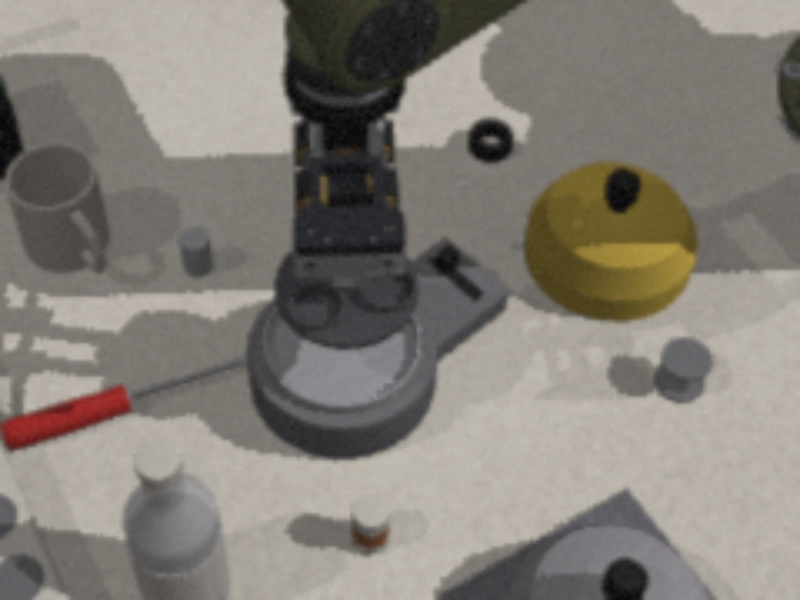

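Rack held level over the cooker (400,290). I'll lower it to just above the rim and compare the two there.

>>> carry_out --commands '[1,0.1,-0.25,-1,0,0,0,1,0.1,-0.25,-3,0,0,0,1,0.1,-0.25,-4.5,0,0,0,1,0.1,-0.25,-5.6,0,0,0,1,0.1,-0.25,-6.2,0,0,0,1,0.1,-0.25,-6.4,0,0,0,1,0.1,-0.25,-6.4,0,0,0]'

```text
time_s: 14.17
ee_pos: [0.6205, 0.0129, 0.089]
eef_rot: [3.139, -0.0, 1.101]
force: [-0.7, -0.1, -1.6]
grip_width: 0.0195
```

```bash
python3 - <<'E'
from h import *
from scipy.optimize import least_squares
im,d=viewer.camera("scene"); cv2.imwrite("pics/s4.png",cv2.resize(im[180:280,270:420],(800,533),interpolation=cv2.INTER_CUBIC)); S=pts("scene",d)
o=ctrl.get_obs(); print(o["ee_pos"],o["eef_rot"],o["force"])
x,y,z=o["ee_pos"]
def hullfit(p,R):
    q=p[cv2.convexHull(p[:,:2].astype(np.float32),returnPoints=False).ravel()][:,:2]
    f=least_squares(lambda c:np.hypot(q[:,0]-c[0],q[:,1]-c[1])-R,q.mean(0),loss="soft_l1",f_scale=.0015); return f.x.round(4),len(q),np.abs(f.fun).mean().round(4)
r=np.hypot(S[...,0]-.62,S[...,1]-.014); Z=S[...,2]
print("rack",hullfit(S[(r<.07)&(np.abs(Z-(z-.018))<.0035)],.053))
print("rackhi",hullfit(S[(r<.057)&(Z>z-.022)&(Z<z-.012)],.053))
print("body",hullfit(S[(r<.085)&(Z>.046)&(Z<.055)],.075), "rimTop", hullfit(S[(r<.075)&(r>.056)&(Z>.057)&(Z<.064)],.0615))
W=np.load("s2.npy"); r=np.hypot(W[...,0]-.62,W[...,1]-.014)
print("body0",hullfit(W[(r<.085)&(W[...,2]>.046)&(W[...,2]<.055)],.075),"rim0",hullfit(W[(r<.075)&(W[...,2]>.057)&(W[...,2]<.064)],.0615))
E
```

```text
[0.62072288 0.01303374 0.08959026] [ 3.13835123e+00 -8.00134839e-04  1.10102863e+00] [-0.44693454  0.19666228 -1.00460584]
rack (array([0.622 , 0.0142]), 20, np.float64(0.0005))
rackhi (array([0.622 , 0.0142]), 20, np.float64(0.0005))
body (array([0.6218, 0.0136]), 30, np.float64(0.0007)) rimTop (array([0.6218, 0.0138]), 27, np.float64(0.0008))
body0 (array([0.622 , 0.0141]), 39, np.float64(0.0009)) rim0 (array([0.6215, 0.0139]), 42, np.float64(0.0006))
```

View pics/s4.png

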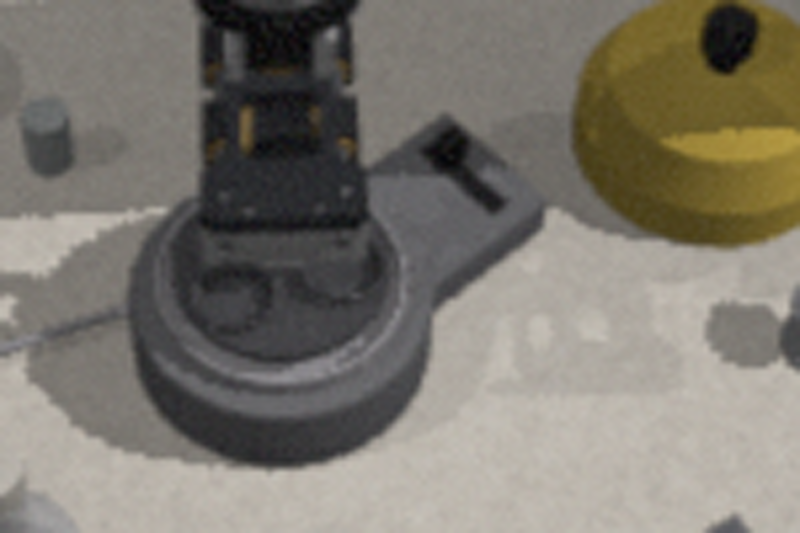

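The rack is centred in the rim (rack 290,290 in the crop; fit within 0.5 mm). Lowering it.

>>> carry_out --commands '[1,0,0,-0.4,0,0,0,1,0,0,-0.8,0,0,0,1,0,0,-1.1,0,0,0,1,0,0,-1.3,0,0,0,1,0,0,-1.4,0,0,0,1,0,0,-1.5,0,0,0,1,0,0,-1.5,0,0,0,1,0,0,-1.5,0,0,0]'

```text
time_s: 14.88
ee_pos: [0.6208, 0.0131, 0.0746]
eef_rot: [3.138, -0.001, 1.101]
force: [0.1, -0.3, -1.5]
grip_width: 0.0189
```

>>> carry_out --commands '[1,0,0,-0.1,0,0,0,1,0,0,-0.15,0,0,0,1,0,0,-0.2,0,0,0,1,0,0,-0.2,0,0,0]'

```text
time_s: 15.22
ee_pos: [0.6208, 0.0131, 0.0729]
eef_rot: [3.138, -0.001, 1.101]
force: [-0.9, 0.4, 1.7]
grip_width: 0.0194
```

>>> carry_out --commands '[0.2,0,0,0,0,0,0,0.2,0,0,0,0,0,0,0.2,0,0,0,0,0,0,0.2,0,0,0,0,0,0,0.2,0,0,0,0,0,0,0.2,0,0,2,0,0,0,-0.2,0,0,5,0,0,0,-0.2,0,0,9,0,0,0,-0.2,0,0,12,0,0,0,-0.2,-0.5,2,12.5,0,0,0,-0.2,-1.2,5.5,12.5,0,0,0]'

```text
time_s: 16.13
ee_pos: [0.6099, 0.0663, 0.2008]
eef_rot: [3.134, -0.003, 1.098]
force: [0.4, 1.1, -0.3]
grip_width: 0.0561
```

```bash
cat > chk.py <<'E'
from h import *
from scipy.optimize import least_squares
def hullfit(p,R):
    q=p[cv2.convexHull(p[:,:2].astype(np.float32),returnPoints=False).ravel()][:,:2]
    f=least_squares(lambda c:np.hypot(q[:,0]-c[0],q[:,1]-c[1])-R,q.mean(0),loss="soft_l1",f_scale=.0015); return f.x.round(4),len(q),np.abs(f.fun).mean().round(4)
E
python3 - <<'E'
from chk import *
o=ctrl.get_obs(); print(o["ee_pos"],o["time_s"],o["grip_width"])
im,d=viewer.camera("scene"); S=pts("scene",d); cv2.imwrite("pics/s5.png",cv2.resize(im[180:280,270:420],(800,533),interpolation=cv2.INTER_CUBIC))
r=np.hypot(S[...,0]-.6218,S[...,1]-.0138); Z=S[...,2]
p=S[(r<.0565)&(Z>.0525)&(Z<.0585)]; print("disc",len(p),hullfit(p,.053))
A=np.c_[p[:,:2]-[.62,.014],np.ones(len(p))]; print("plane",np.linalg.lstsq(A,p[:,2],rcond=None)[0].round(4))
p=S[(r<.03)&(Z>.088)&(Z<.11)]; print("grip",len(p),cv2.minEnclosingCircle(p[:,:2].astype(np.float32)),p[:,2].max())
r=np.hypot(S[...,0]-.563,S[...,1]-.292); p=S[(r<.03)&(Z>.09)&(Z<.112)]; print("lidknob",len(p),cv2.minEnclosingCircle(p[:,:2].astype(np.float32)),np.median(p[:,2]))
E
```

```text
[0.609913   0.0663319  0.20077326] 16.1333 0.05614049545933422
disc 769 (array([0.6226, 0.0143]), 25, np.float64(0.0011))
plane [-0.0023 -0.      0.0556]
grip 62 ((0.6218659281730652, 0.016033297404646873), 0.011199964210391045) 0.10484286840718433
lidknob 147 ((0.5633488893508911, 0.291711688041687), 0.014130481518805027) 0.10361938588140439
```

View pics/s5.png

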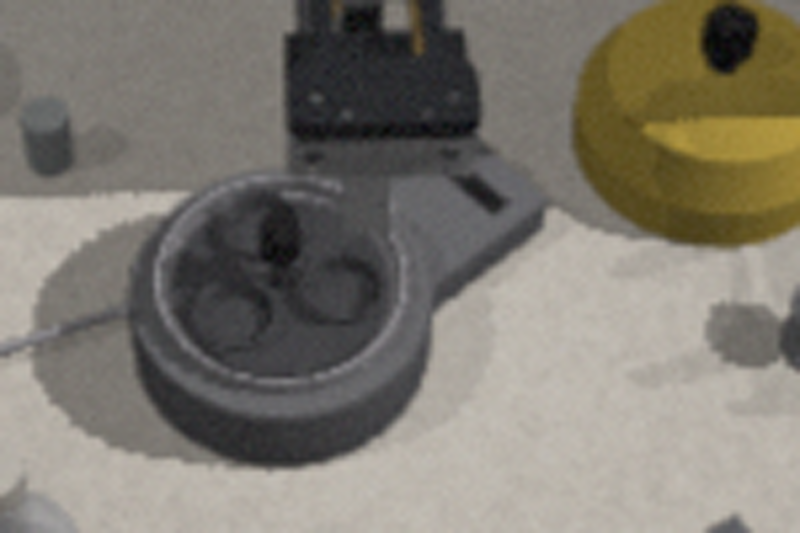

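The rack lies flat and centred (280,280 in the crop, plane slope under 0.003). Now back to the lid.

>>> carry_out --commands '[-0.2,-4.9,22.4,0,0,0,0,-0.2,-4.9,22.4,0,0,0,0,-0.2,-4.9,22.4,0,0,0,0,-0.2,-4.9,22.4,0,0,0,0,-0.2,-4.9,22.4,0,0,0,0,-0.2,-4.9,22.4,0,0,0,0,-0.2,-4.9,22.4,0,0,0,0,-0.2,-4.9,22.4,0,0,0,0]'

```text
time_s: 16.85
ee_pos: [0.5584, 0.2985, 0.1989]
eef_rot: [3.137, -0.003, 1.105]
force: [0.3, -0.3, -0.9]
grip_width: 0.0564
```

>>> carry_out --commands '[-0.2,0,0,0,0,0,0]'

```text
time_s: 16.93
ee_pos: [0.5586, 0.2979, 0.1988]
eef_rot: [3.137, -0.002, 1.105]
force: [0.5, 0.0, 0.5]
grip_width: 0.0564
```

>>> carry_out --commands '[-0.2,0.25,-0.75,0,0,0,0,-0.2,0.25,-0.75,-1,0,0,0,-0.2,0.25,-0.75,-4,0,0,0,-0.2,0.25,-0.75,-7,0,0,0,-0.2,0.25,-0.75,-9.5,0,0,0,-0.2,0.25,-0.75,-11.3,0,0,0,-0.2,0.25,-0.75,-12.3,0,0,0,-0.2,0.25,-0.75,-12.3,0,0,0,-0.2,0.25,-0.75,-12.3,0,0,0]'

```text
time_s: 17.68
ee_pos: [0.5615, 0.2899, 0.076]
eef_rot: [3.137, -0.002, 1.104]
force: [1.0, -0.6, 0.1]
grip_width: 0.0563
```

>>> carry_out --commands '[1,0,0,0,0,0,0,1,0,0,0,0,0,0,1,0,0,0,0,0,0,1,0,0,0,0,0,0,1,0,0,0,0,0,0,1,0,0,0,0,0,0,1,0,0,0,0,0,0]'

```text
time_s: 18.27
ee_pos: [0.5616, 0.29, 0.0766]
eef_rot: [3.137, -0.003, 1.104]
force: [-0.9, -0.3, 4.8]
grip_width: 0.0273
```

>>> carry_out --commands '[1,0,0,0.4,0,0,0,1,0,0,1.2,0,0,0,1,0,0,2.5,0,0,0,1,0,0,4.5,0,0,0,1,0,0,7,0,0,0,1,0,0,9.5,0,0,0,1,0,0,11.8,0,0,0,1,0,0,13,0,0,0,1,0,0,13,0,0,0]'

```text
time_s: 19.02
ee_pos: [0.5625, 0.2904, 0.2102]
eef_rot: [3.133, -0.007, 1.104]
force: [-0.1, -0.5, -1.1]
grip_width: 0.0272
```

>>> carry_out --commands '[1,0.3,-1.3,0,0,0,0,1,0.8,-3.8,0,0,0,0,1,1.5,-7,0,0,0,0,1,2.2,-10.4,0,0,0,0,1,2.9,-13.8,0,0,0,0,1,3.6,-17.2,0,0,0,0,1,4.3,-20.6,0,0,0,0,1,5,-23.8,0,0,0,0,1,5.6,-26.4,0,0,0,0,1,5.9,-27.7,0,0,0,0,1,5.9,-27.7,0,0,0,0,1,5.9,-27.7,0,0,0,0]'

```text
time_s: 20.02
ee_pos: [0.6211, 0.0131, 0.2091]
eef_rot: [3.135, -0.006, 1.103]
force: [0.0, -0.5, -2.3]
grip_width: 0.0271
```

>>> carry_out --commands '[1,0,0,0,0,0,0,1,0,0,0,0,0,0]'

```text
time_s: 20.18
ee_pos: [0.6207, 0.0143, 0.2086]
eef_rot: [3.136, -0.006, 1.104]
force: [1.0, -0.0, -2.2]
grip_width: 0.0274
```

>>> carry_out --commands '[1,0,-0.1,-0.8,0,0,0,1,0,-0.1,-2.5,0,0,0,1,0,-0.1,-4.3,0,0,0,1,0,-0.1,-5.7,0,0,0,1,0,-0.1,-6.6,0,0,0,1,0,-0.1,-7,0,0,0,1,0,-0.1,-7,0,0,0,1,0,-0.1,-7,0,0,0]'

```text
time_s: 20.85
ee_pos: [0.6209, 0.0135, 0.1391]
eef_rot: [3.135, -0.007, 1.104]
force: [0.3, -0.4, -1.4]
grip_width: 0.0272
```

```bash
python3 - <<'E'
from chk import *
def lidfit(W,z0):
    r=np.hypot(W[...,0]-.62,W[...,1]-.014); Z=W[...,2]
    p=W[(r<.085)&(Z>z0+.006)&(Z<z0+.034)]; return len(p),hullfit(p,.072),p[:,2].min().round(4)
for n in ("scene","top"):
    im,d=viewer.camera(n); W=pts(n,d)
    print(n,"held",lidfit(W,.066),"initial",lidfit(np.load(n+"0.npy"),.05))
    if n=="scene":
        r=np.hypot(W[...,0]-.6218,W[...,1]-.0138); Z=W[...,2]; p=W[(r<.08)&(r>.06)&(Z>.04)&(Z<.056)]; print("body",hullfit(p,.075))
o=ctrl.get_obs(); print(o["ee_pos"],o["eef_rot"],o["force"])
E
```

```text
scene held (393, (array([0.6228, 0.0155]), 30, np.float64(0.0005)), np.float64(0.072)) initial (380, (array([0.6218, 0.0144]), 33, np.float64(0.0005)), np.float64(0.056))
body (array([0.6216, 0.0137]), 23, np.float64(0.0006))Traceback (most recent call last):
  File "<stdin>", line 7, in <module>
  File "<stdin>", line 4, in lidfit
  File "chk.py", line 4, in hullfit
    q=p[cv2.convexHull(p[:,:2].astype(np.float32),returnPoints=False).ravel()][:,:2]
        ^^^^^^^^^^^^^^^^^^^^^^^^^^^^^^^^^^^^^^^^^^^^^^^^^^^^^^^^^^^^^^^^^^^
AttributeError: 'NoneType' object has no attribute 'ravel'
```

Within about 2 mm; I'll correct by (-1, -1.5) mm and lower.

>>> carry_out --commands '[1,-0.1,-0.15,0,0,0,0,1,-0.1,-0.15,-0.3,0,0,0,1,-0.1,-0.15,-0.6,0,0,0,1,-0.1,-0.15,-0.9,0,0,0,1,-0.1,-0.15,-1.1,0,0,0,1,-0.1,-0.15,-1.3,0,0,0,1,-0.1,-0.15,-1.4,0,0,0,1,-0.1,-0.15,-1.4,0,0,0]'

```text
time_s: 21.62
ee_pos: [0.62, 0.0119, 0.1253]
eef_rot: [3.135, -0.007, 1.104]
force: [0.1, -0.2, -1.9]
grip_width: 0.027
```

>>> carry_out --commands '[1,0,0,-0.1,0,0,0,1,0,0,-0.2,0,0,0,1,0,0,-0.25,0,0,0,1,0,0,-0.25,0,0,0]'

```text
time_s: 21.95
ee_pos: [0.62, 0.0119, 0.1228]
eef_rot: [3.135, -0.007, 1.104]
force: [-0.4, 0.1, -1.4]
grip_width: 0.0272
```

>>> carry_out --commands '[1,0,0,-0.05,0,0,0,1,0,0,-0.1,0,0,0,1,0,0,-0.1,0,0,0]'

```text
time_s: 22.2
ee_pos: [0.6202, 0.012, 0.1225]
eef_rot: [3.134, -0.007, 1.104]
force: [-1.5, 1.5, 4.5]
grip_width: 0.0273
```

>>> carry_out --commands '[-0.2,0,0,0,0,0,0,-0.2,0,0,0,0,0,0,-0.2,0,0,0,0,0,0,-0.2,0,0,0,0,0,0,-0.2,0,0,0,0,0,0,-0.2,0,0,0,0,0,0,-0.2,0,0,2,0,0,0,-0.2,0,0,5,0,0,0,-0.2,0,0,8.5,0,0,0,-0.2,0,0,8.5,0,0,0,-0.2,-3,-1,8.5,0,0,0.1,-0.2,-6,-3,8.5,0,0,0.2]'

```text
time_s: 23.2
ee_pos: [0.5597, -0.017, 0.2069]
eef_rot: [3.134, -0.007, 1.311]
force: [0.8, -1.4, 0.6]
grip_width: 0.0566
```

>>> carry_out --commands '[1,-1,-1,0,0,0,0.12,1,-3,-2,0,0,0,0.24,1,-4,-3,0,0,0,0.36,1,-4,-3,0,0,0,0.48,1,-4,-3,0,0,0,0.48,1,-4,-3,0,0,0,0.48,1,-4,-3,0,0,0,0.48]'

```text
time_s: 23.78
ee_pos: [0.52, -0.0468, 0.2068]
eef_rot: [3.134, -0.007, 1.787]
force: [0.1, 0.1, 0.6]
grip_width: 0.0135
```

```bash
python3 - <<'E'
from chk import *
o=ctrl.get_obs(); print(o["ee_pos"],o["eef_rot"],o["grip_width"],o["force"])
im,d=viewer.camera("scene"); W=pts("scene",d); cv2.imwrite("pics/s6.png",cv2.resize(im[150:290,270:450],(771,600),interpolation=cv2.INTER_CUBIC))
def lidfit(W,z0):
    r=np.hypot(W[...,0]-.62,W[...,1]-.014); Z=W[...,2]
    p=W[(r<.085)&(Z>z0+.006)&(Z<z0+.034)]; return len(p),hullfit(p,.072),p[:,2].min().round(4)
print("now",lidfit(W,.05),"initial",lidfit(np.load("scene0.npy"),.05))
for V in (W,np.load("scene0.npy")):
    r=np.hypot(V[...,0]-.62,V[...,1]-.014);p=V[(r<.03)&(V[...,2]>.142)&(V[...,2]<.16)]; print("knob",len(p),np.median(p,0).round(4))
    r=np.hypot(V[...,0]-.502,V[...,1]+.02);p=V[(r<.035)&(V[...,2]>.045)&(V[...,2]<.06)]; print("sw",len(p),np.median(p,0).round(4) if len(p) else 0)
E
```

```text
[ 0.51996863 -0.0467659   0.20682306] [ 3.1340968  -0.00748687  1.78674806] 0.013501296593046778 [0.09882086 0.08053304 0.55552678]
now (385, (array([0.6221, 0.014 ]), 30, np.float64(0.0004)), np.float64(0.056)) initial (380, (array([0.6218, 0.0144]), 33, np.float64(0.0005)), np.float64(0.056))
knob 95 [0.6234 0.0164 0.1489]
sw 32 [ 0.5012 -0.0235  0.0522]
knob 89 [0.6229 0.0173 0.1495]
sw 32 [ 0.5026 -0.023   0.0519]
```

View pics/s6.png

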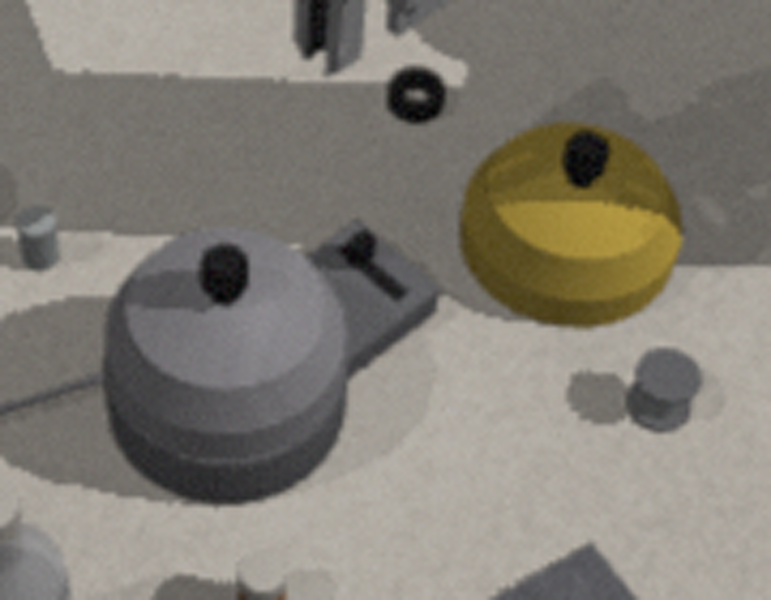

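The lid is seated (225,370), with height and centre matching the start, and the switch is still at off (357,247). Going down to its right with shut fingers.

>>> carry_out --commands '[1,-1.2,-0.75,-1,0,0,0,1,-1.2,-0.75,-4,0,0,0,1,-1.2,-0.75,-7.5,0,0,0,1,-1.2,-0.75,-11,0,0,0,1,-1.2,-0.75,-13.5,0,0,0,1,-1.2,-0.75,-15.3,0,0,0,1,-1.2,-0.75,-16.4,0,0,0,1,-1.2,-0.75,-16.9,0,0,0,1,-1.2,-0.75,-16.9,0,0,0]'

```text
time_s: 24.58
ee_pos: [0.5079, -0.0541, 0.0373]
eef_rot: [3.135, -0.008, 1.787]
force: [-0.8, 0.4, -0.1]
grip_width: 0.0002
```

>>> carry_out --commands '[1,-0.1,0.5,0,0,0,0,1,-0.2,1,0,0,0,0,1,-0.35,1.5,0,0,0,0,1,-0.45,2,0,0,0,0,1,-0.55,2.5,0,0,0,0,1,-0.65,2.9,0,0,0,0,1,-0.75,3.3,0,0,0,0,1,-0.8,3.6,0,0,0,0,1,-0.85,3.8,0,0,0,0,1,-0.85,3.8,0,0,0,0]'

```text
time_s: 25.42
ee_pos: [0.4994, -0.0162, 0.0373]
eef_rot: [3.135, -0.007, 1.787]
force: [0.8, -3.5, 2.0]
grip_width: 0.0003
```

>>> carry_out --commands '[1,-0.05,0.2,0,0,0,0,1,-0.09,0.4,0,0,0,0,1,-0.09,0.4,0,0,0,0]'

```text
time_s: 25.67
ee_pos: [0.4994, -0.0156, 0.0375]
eef_rot: [3.134, -0.001, 1.788]
force: [4.0, -32.3, -2.9]
grip_width: 0.0006
```

At the stop (force rose to 32 N). Backing off and up.

>>> carry_out --commands '[1,0.2,-0.8,0,0,0,0,1,0.5,-2.2,0,0,0,0,1,0.7,-3.2,0,0,0,0,1,0.7,-3.2,3,0,0,0,1,0.7,-3.2,7,0,0,0,1,0.7,-3.2,11,0,0,0,1,0.7,-3.2,15,0,0,0,1,0.2,-6,17,0,0,0,1,-1,-10,18,0,0,0,1,-2,-13,18,0,0,0,1,-2,-13,18,0,0,0,1,-2,-13,18,0,0,0]'

```text
time_s: 26.67
ee_pos: [0.479, -0.1466, 0.2175]
eef_rot: [3.134, -0.001, 1.785]
force: [-0.2, -0.0, 1.6]
grip_width: 0.0004
```

```bash
python3 - <<'E'
from chk import *
o=ctrl.get_obs(); print(o["ee_pos"],o["force"],o["joint_vel"].round(3))
V0=np.load("scene0.npy")
im,d=viewer.camera("scene"); W=pts("scene",d); cv2.imwrite("pics/s7.png",cv2.resize(im[150:290,270:450],(771,600),interpolation=cv2.INTER_CUBIC))
for V in (W,V0):
    r=np.hypot(V[...,0]-.62,V[...,1]-.014); Z=V[...,2]; p=V[(r<.085)&(Z>.056)&(Z<.084)]; k=V[(r<.03)&(Z>.142)&(Z<.16)]
    q=V[(np.hypot(V[...,0]-.502,V[...,1]+.01)<.045)&(Z>.045)&(Z<.06)]
    print("lid",hullfit(p,.072),"knob",np.median(k,0).round(4),"sw",len(q),np.median(q,0).round(4))
a=cv2.imread("pics/scene0.png"); df=(cv2.absdiff(a,im).max(2)>60); print("diff px",df.sum())
E
```

```text
[ 0.47895573 -0.14660395  0.21746853] [-0.21244583 -0.00403158  1.59683557] [ 0.047  0.008  0.001  0.005 -0.002  0.019]
lid (array([0.622, 0.014]), 30, np.float64(0.0004)) knob [0.623  0.0168 0.1497] sw 34 [0.4969 0.0047 0.0529]
lid (array([0.6218, 0.0144]), 33, np.float64(0.0005)) knob [0.6229 0.0173 0.1495] sw 32 [ 0.5026 -0.023   0.0519]
diff px 11627
```

View pics/s7.png

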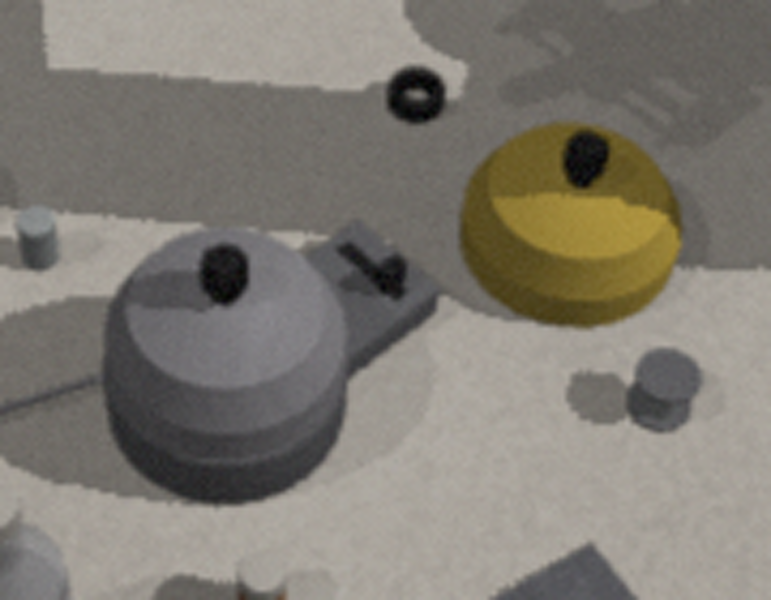

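```bash
python3 - <<'E'
from h import *
im,d=viewer.camera("top"); W=pts("top",d); u=np.array([-.219,.976])
for n,V in (("now",W),("0",np.load("top0.npy")),("t1",np.load("t1.npy"))):
    q=V[(np.hypot(V[...,0]-.498,V[...,1]+.01)<.045)&(V[...,2]>.042)&(V[...,2]<.062)][:,:2]
    s=q@u; print(n,len(q),s.mean().round(4),s.min().round(4),s.max().round(4),((s.min()+s.max())/2).round(4))
E
```

```text
now 26 -0.1059 -0.1116 -0.1002 -0.1059
0 26 -0.1328 -0.1386 -0.1272 -0.1329
t1 25 -0.1327 -0.1385 -0.1272 -0.1329
```

```bash
python3 -c "
from h import *
print(ticket.hand_in())"
```

```text
the job is handed in; nothing more can be done
None
```

The egg cooker is ready for its trial run and the job is handed in at about 27 s of robot time; hand-in reported no verdict.

I lifted the steel lid off by its knob and stood it on the mat. Then I set the rack on the plate, put the lid back and pushed the switch to its left stop. Both the rack and the lid were lowered slowly until they touched, then released.

**Last checks:**
- **Lid:** centred within 0.5 mm of the cooker axis, with the same height and position as at the start.
- **Rack:** flat, with a slope under 0.003, and about 1 mm off the cooker axis (disc fit). The top of its grip in the same picture put it about 2 mm off. I checked this just before covering it, so it has not been seen since the lid went back on.
- **Switch:** it ran into a hard stop at 32 N. The paddle now sits 16 to 18 mm left of the cooker's axis, which I take to be the "on" end of the slot, assuming the slot is centred on that axis.
- **Bystanders:** the tape, reel, capacitor and yellow lid look unmoved in the last picture. I made no numeric check on these or on the items outside that view.

**One disagreement:** the paddle's measured travel was 27 to 28 mm, not the full 32. Its end position and the hard stop suggest it started about 5 mm in from the off end rather than stopping short.

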